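# Switch off the power unit and pop its fuse hatch

### The job

Make the rotary-tool power unit ready for a fuse change, using only the fingertips: push the small toggle lever on its top right over to the rear (off), and after that press the front edge of the round hatch down once so that its latch lets go, draw back, and check that the hatch springs up and stays standing open. Do not push the open hatch shut again, leave the square hatch closed and the switch off, and do not pick up or shift anything else on the unit or the bench.

Things in the scene. Friction and masses are not known exactly. Their poses are not given: they have to be found in the camera images.
- power_unit: grey enamelled bench box, 200 (x, depth) x 300 (y, width) x 75 mm high, fixed to the bench; its front faces the robot, turned by up to 0.4 rad. Origin at the centre of its underside; own -x = front, +x = rear, z up. On its top, from left to right: one hatch port, the toggle lever in the middle, the other hatch port; which port is left varies. Port centres are at x = -10, y = +85 and -85 mm of this frame.
- toggle_tip (a point): centre of the ball (14 mm diameter) at the tip of the steel toggle lever, a 9 mm thick rod, 40 mm from its pivot; it moves with the lever. The pivot is at x = -10, y = 0, z = 83 mm of the power unit's frame; the black plate around it ends 80 mm above the bench. At joint value 0.45 the lever stands upright.
- toggle (a joint): toggle lever angle, rad: about 0 = on (tipped 0.45 rad towards the unit's front), 0.9 = off (end stop, tipped 0.45 rad to the rear). It needs about 1.5 N at the tip, and stays where it is left.
- round_press (a point): place to press on the round fuse hatch: on its upper face near the front edge, beside three fine ribs, 52 mm in front of the hinge line (which runs along the unit's y, at the rear of the hatch). The hatch is a black disc, 64 mm diameter and 6 mm thick, its upper face 97 mm above the bench when shut, standing 6 mm proud of its 76 x 76 mm grey base; the disc ends 14 mm in front of this point. The point moves with the hatch.
- round_hatch (a joint): angle of the round hatch, rad: 0 = shut and latched, negative = pressed in (stop at -0.085, 4 mm at the press point), 1.1 = sprung open (stop; free edge 60 mm above its shut height). Pressing in 3 mm at the press point (4 to 5 N; 6 N reaches the stop) frees the latch; once the finger is drawn away a weak spring lifts the hatch within a second and keeps it open. It cannot be pulled open.
- round_latch (a joint): slide of the latch hidden inside the round hatch's port, m: 0 = latched, above about 0.003 = let go, above 0.011 once the hatch has opened wide (the hatch pushes it there and it remains there for good). Not to be touched.
- square_press (a point): the matching place on the square hatch, a black 60 x 60 x 6 mm plate with the same base, hinge and latch as the round one. Not to be opened.
- square_hatch (a joint): angle of the square hatch, same meaning as the round one's; stays shut.
- bur_jar: small glass jar with steel cap, 32 mm diameter, 45 mm high, loose on the unit's top behind the toggle; origin at the centre of its underside. Leave alone.
- disc_tin: flat aluminium tin, 36 mm diameter, 22 mm high, loose on the unit's top behind a hatch port; origin at the centre of its underside. Leave alone.
- hammer: hammer with wooden handle, 260 mm long, lying on the bench to the right; origin at mid-length, on the bench. Leave alone.
- screwdriver: screwdriver with wooden handle, 200 mm long, lying on the bench just to the right of the unit; origin at mid-length, on the bench. Leave alone.
- brush: flat bench brush, 200 mm long, lying to the right; origin at mid-length, on the bench. Leave alone.
- punch_tin: red tin, 72 mm diameter, 75 mm high, with steel and brass punches reaching about 115 mm, to the left; origin at the centre of its underside. Leave alone.
- pitch_bowl: green pitch bowl, 170 mm diameter, 45 mm high, holding a copper sheet, to the left; origin at the centre of its underside. Leave alone.

How it is judged:
By the outcome, as a careful person would: the job done as asked, in the order asked, and still so for the second after the job is handed in, with the robot touching nothing.
It also fails if it takes over 38 s, if anything falls off the work surface, if the arm or the gripper's body presses on something with over 40 N, if the wrist force passes 120 N, or if a joint passes its speed limit or range.

### The arm

A 6-joint arm with a two-finger parallel gripper is mounted at the origin on the work surface. World frame = base frame: x ahead of the robot, y to its left, z up, the work surface at z = 0. Lengths are in m, angles in rad, forces in N, time in s.
With the tool pointing down it reaches from about 0.325 to 0.925 m from the base axis. Payload 3.1 kg.
Tool frame: the origin (TCP) lies between the finger pads; the fingertips stand 19 mm ahead of it and the grasp point (between the pads) is the TCP; z points along the fingers, y is the line along which they close (so a half turn about z gives the same grasp; the last joint's range is limited). The gripper opens to 85 mm and grips with 20 to 120 N. Pads are 22 mm wide; open, the fingers measure 114 mm over their backs; the gripper's body (76 mm by 85 mm) begins 54 mm behind the grasp point. The pads swing forward as they close: fully open they stand 13 mm farther back than shut.
Start: joints at [-1.265, 0.217, 1.613, -0, 1.311, -0.112], TCP at [0.254, -0.571, 0.25] pointing down, gripper open.
Joint ranges: [-2.75, 2.75], [-0.78, 2.1], [0.31, 2.55], [-1.13, 4.27], [0.13, 2.63], [-2.58, 2.58]. Speed limits (rad/s): [2.79, 2.79, 3.14, 3.14, 3.14, 3.14].

### API

Orientations are given as [roll, pitch, yaw] about the fixed x, y, z axes, in that order (R = Rz(yaw) Ry(pitch) Rx(roll)).
In Python, from station import telemetry, grab_frame, camera_params, workorder gives the robot as it stands.
- The arm moves only by the tool servo_tool, never from a script. Its argument "plan" is a list of rows, each a list of 7 numbers: the shift along the world's x, y, z as a fraction of full scale, then the turn, a rotation vector about the world's x, y, z as a fraction of full scale, then the finger opening in mm, from 0 to 85.4. A call has exactly 8 rows; each row is the pose to reach, as a shift and turn from the pose commanded when the call began, turning the shorter way round; what a row does not reach only later rows make up. Full scale, the value 1, is 0.5 m for a shift and 2 pi rad for a turn. A row lasts 1/12 s, in which the tool goes at most 41.7 mm and 7.16 degrees, less where a joint would pass 70% of its speed; a pose out of reach is approached as far as the arm can. A call with a number of a shift or a turn outside -1 to 1 is refused whole. A call with a gripper value outside its range is refused whole. The fingers move at their own pace and stop on an object; "squeeze" is the grip in N (left out, the last holds). Time passes only in rows, so rows that repeat a pose let the fingers close, or fill a call up. It gives the time, the measured TCP pose, the force, the opening and the grip force at its end, in the units of the state.
- telemetry.sense(): the state, without advancing time (a new reading comes with each control period).
- grab_frame(name): name is "side" or "top" or "wrist"; returns the picture (420x560x3 uint8, red, green, blue); there is no depth.
- camera_params(name): a dict with "fx", "fy", "cx", "cy" (pixels), "dist" ([k1, k2, p1, p2, k3] as OpenCV has them; the pictures are not rectified), "R" (3x3) and "t" (3): a world point X has camera coordinates R X + t. Camera axes: x right, y down, z forward; pixel columns grow to the right and rows downward; lengths in m; the calibration is good to about 2 mm. A picture is of the moment at which its call begins: read the wrist's pose just before it. camera_params takes no time and is no camera call; for the wrist camera it gives the pose at the moment of the call.
- workorder.hand_in(): hands the job in; it is judged then, once.
The state is a dict: "time": time; "qpos": joint angles; "qd": joint speeds; "joint_efforts": joint torques, N m; "position": TCP position; "ee_rot": TCP orientation; "force": force on the tool from outside, world axes, zero at the start; "ft_torque": the same for the moment, N m; "finger_gap": finger opening in m; "grip_force": force on a finger pad.
Only numpy, scipy, OpenCV 4.12 (cv2) and the standard library are available. Lean on these libraries where they do the work, as an engineer would, in place of code of your own. Each camera call takes 0.05 s, during which the arm holds its last target. There are 200 camera calls.

## Working session

There is one attempt and no reset: what is moved stays moved. The work goes in short steps, Python scripts to look and compute and a tool call to move; the robot and the scene stay as the last step left them, time stands still between calls to the robot, and variables do not carry over. Pictures are saved under pics/ and viewed, at most 10 in all, crops included, and the job is handed in when it is done.

Besides the shell and the picture viewer there is one more tool, called after "Emit:" as a command line: name --pt "numbers of a row" for each row, then --argument value for the rest. servo_tool: Moves the arm, as the interface text tells. Shift numbers are shares of 0.5 m and turn numbers shares of 2 pi rad, none past 1 either way. Its arguments: {"type":"object","properties":{"plan":{"type":"array","items":{"type":"array","items":{"type":"number"}}},"squeeze":{"type":"number"}},"required":["plan"]}

```bash
mkdir -p pics; ls
cat > h.py <<'E'
import numpy as np, cv2
from station import telemetry, grab_frame, camera_params, workorder
def ray(c,uv):
    K=np.array([[c['fx'],0,c['cx']],[0,c['fy'],c['cy']],[0,0,1]]);R=np.array(c['R']);t=np.array(c['t'])
    p=cv2.undistortPoints(np.array([[uv]],float),K,np.array(c['dist']))[0,0]
    return -R.T@t, R.T@np.array([p[0],p[1],1.])
def onz(c,uv,z):
    o,d=ray(c,uv); return o+d*(z-o[2])/d[2]
def proj(c,X):
    K=np.array([[c['fx'],0,c['cx']],[0,c['fy'],c['cy']],[0,0,1]])
    return cv2.projectPoints(np.array(X,float).reshape(-1,3),cv2.Rodrigues(np.array(c['R'],float))[0],np.array(c['t'],float),K,np.array(c['dist']))[0][:,0]
def tri(c1,u1,c2,u2):
    o1,d1=ray(c1,u1);o2,d2=ray(c2,u2)
    s=np.linalg.lstsq(np.c_[d1,-d2],o2-o1,rcond=None)[0]
    return (o1+d1*s[0]+o2+d2*s[1])/2, np.linalg.norm(o1+d1*s[0]-o2-d2*s[1])
def save(n,f): cv2.imwrite(f,cv2.cvtColor(n,cv2.COLOR_RGB2BGR))
E
python3 - <<'E'
from h import *
s=telemetry.sense();print(s['time'],s['position'],s['ee_rot'],s['finger_gap'])
for n in ('top','side'):
    im=grab_frame(n);np.save(n+'.npy',im);save(im,f'pics/{n}0.png');c=camera_params(n);print(n,-np.array(c['R']).T@np.array(c['t']))
E
```

```text
pics
0.0 [ 0.2533744  -0.57048119  0.24894547] [-3.13919569e+00 -2.68701808e-04  4.17809629e-01] 0.08520398755272755
top [ 0.39894025 -0.02548362  1.594601  ]
side [ 0.5056231  -1.09662683  0.74583245]
```

View pics/top0.png

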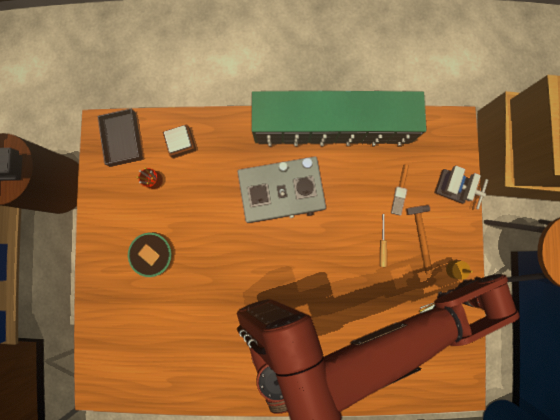

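View pics/side0.png

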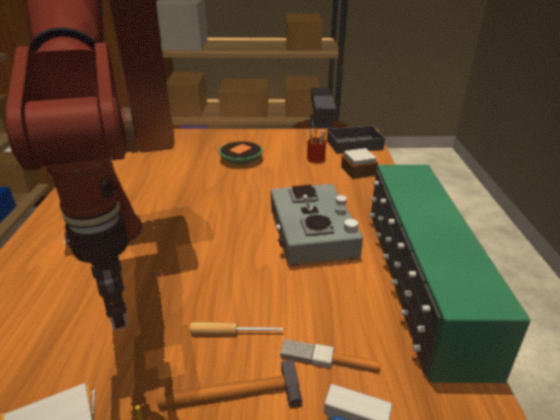

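Top view: the unit is at about (282,190), with the square hatch on the left at (259,194), the toggle at (282,191) and the round hatch on the right at (305,187). The jar is at (283,167) and the tin at (308,163). I'll enlarge both views of the unit.

Run:
```python
from h import *
t=np.load('top.npy')[150:230,230:335];s=np.load('side.npy')[178:268,262:367]
a=cv2.resize(t,None,fx=7,fy=7,interpolation=cv2.INTER_CUBIC);save(a,'pics/tc.png')
b=cv2.resize(s,None,fx=6.6,fy=6.6,interpolation=cv2.INTER_CUBIC);save(b,'pics/sc.png')
# box top outline: grey low saturation mask in top image
im=np.load('top.npy');hsv=cv2.cvtColor(im,cv2.COLOR_RGB2HSV)
m=((hsv[...,1]<90)).astype(np.uint8);m2=np.zeros_like(m);m2[150:228,232:334]=m[150:228,232:334]
m2=cv2.morphologyEx(m2,cv2.MORPH_CLOSE,np.ones((7,7)))
cs=max(cv2.findContours(m2,0,2)[0],key=cv2.contourArea);r=cv2.minAreaRect(cs);print(r)
c=camera_params('top')
for p in cv2.boxPoints(r):print(p,onz(c,p,.075))
```

```text
((281.53118896484375, 190.4293670654297), (56.19990539550781, 80.74453735351562), 80.13418579101562)
[236.94127 169.6624 ] [0.67437082 0.14931809 0.075     ]
[316.49173 155.82753] [ 0.72460205 -0.14521811  0.075     ]
[326.1211  211.19633] [ 0.51886574 -0.1777604   0.075     ]
[246.57065 225.0312 ] [0.46956474 0.11274459 0.075     ]
```

View pics/tc.png

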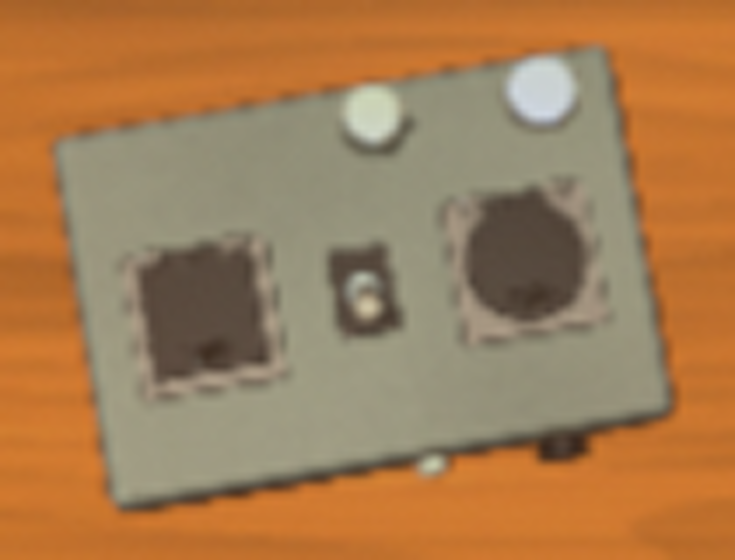

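View pics/sc.png

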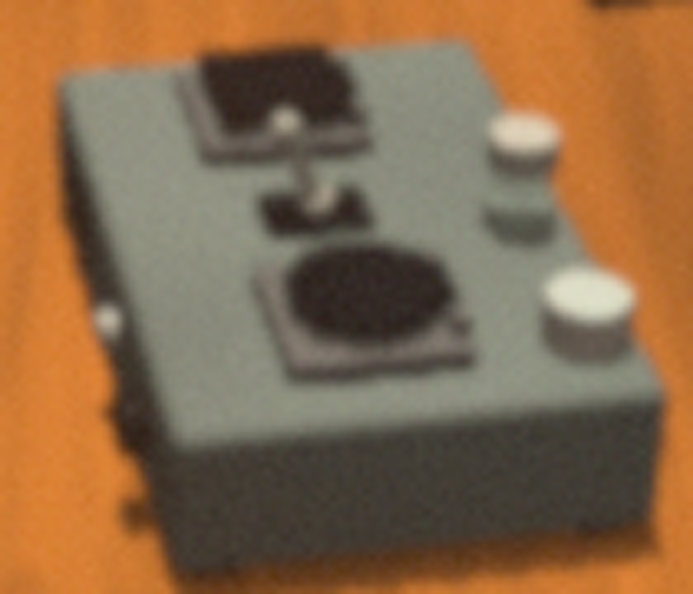

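Top crop: square hatch at (205,312), toggle ball at (367,297), round disc at (525,255); the dark ribs sit on the front edges. The side crop shows the ball at (286,122), tipped to the front, with both hatches shut.

Run:
```python
from h import *
ct,cs=camera_params('top'),camera_params('side')
T=lambda u,v:((u+.5)/7-.5+230,(v+.5)/7-.5+150)
S=lambda u,v:((u+.5)/6.6-.5+262,(v+.5)/6.6-.5+178)
co=np.array([onz(ct,T(*p),.075)[:2] for p in [(58,145),(605,48),(670,408),(118,505)]])
print('corners',co.round(4),'sides',np.linalg.norm(co-np.roll(co,-1,0),axis=1))
C=co.mean(0);yv=(co[0]-co[1]+co[3]-co[2]);yv/=np.linalg.norm(yv);th=np.arctan2(-yv[0],yv[1]);print('C',C,'th',th)
sq=onz(ct,T(205,312),.097)[:2];ro=onz(ct,T(525,255),.097)[:2]
print('hatch sq,ro',sq,ro,np.linalg.norm(sq-ro)); d=sq-ro;th2=np.arctan2(-d[0],d[1]);print('th2',th2)
print('tri ball',tri(ct,T(367,297),cs,S(286,122)))
print('tri ro',tri(ct,T(525,255),cs,S(370,290)),'tri sq',tri(ct,T(205,312),cs,S(278,92)))
for th_ in (th,th2):
  R=np.array([[np.cos(th_),-np.sin(th_)],[np.sin(th_),np.cos(th_)]])
  C2=(sq+ro)/2-R@[-.01,0]
  print('C from hatches',C2,'ball expected',C2+R@[-.01-.04*np.sin(.45),0],.083+.04*np.cos(.45),'ball off',C2+R@[-.01+.04*np.sin(.45),0])
  print('round ctr',C2+R@[-.01,-.085],'press?',C2+R@[-.01-.018,-.085])
```

```text
corners [[ 0.672   0.1459]
 [ 0.7223 -0.1434]
 [ 0.5311 -0.1749]
 [ 0.4817  0.1133]] sides [0.29361227 0.19380304 0.29238585 0.19310314]
C [ 0.60178588 -0.0147583 ] th 0.17110161187334158
hatch sq,ro [0.58008475 0.06663894] [ 0.6089391  -0.09883781] 0.16797359256668093
th2 0.1726353256906832
tri ball (array([ 0.58117465, -0.01724599,  0.12568348]), np.float64(0.005300501568959638))
tri ro (array([ 0.60909849, -0.09895981,  0.09443503]), np.float64(0.0003967031637895078)) tri sq (array([0.58041424, 0.06691082, 0.09254189]), np.float64(0.00041645518616942323))
C from hatches [ 0.6043659  -0.01439675] ball expected [ 0.57736736 -0.01906186] 0.11901788409410707 ball off [ 0.61165648 -0.013137  ]
round ctr [ 0.6089847  -0.09985824] press? [ 0.59124754 -0.10292307]
C from hatches [ 0.60436328 -0.01438164] ball expected [ 0.57737192 -0.01908815] 0.11901788409410707 ball off [ 0.61165192 -0.01311071]
round ctr [ 0.60911314 -0.09983595] press? [ 0.59138071 -0.10292797]
```

Emit:
servo_tool --pt "0.036 0.068 0 0 0 -0.005 0" --pt "0.072 0.136 0 0 0 -0.01 0" --pt "0.108 0.204 0 0 0 -0.015 0" --pt "0.144 0.272 0 0 0 -0.02 0" --pt "0.18 0.34 0 0 0 -0.025 0" --pt "0.216 0.408 0 0 0 -0.03 0" --pt "0.252 0.476 0 0 0 -0.035 0" --pt "0.286 0.545 0 0 0 -0.039 0"

```text
time: 0.77
position: [0.3969, -0.2968, 0.2499]
ee_rot: [-3.141, 0.0, 0.171]
force: [0.7, -0.3, 0.5]
finger_gap: 0.0003
grip_force: 0.0
```

Emit:
servo_tool --pt "0.036 0.068 0 0 0 0 0" --pt "0.072 0.136 0 0 0 0 0" --pt "0.108 0.204 0 0 0 0 0" --pt "0.144 0.272 0 0 0 0 0" --pt "0.18 0.34 0 0 0 0 0" --pt "0.216 0.408 0 0 0 0 0" --pt "0.252 0.476 -0.02 0 0 0 0" --pt "0.286 0.545 -0.06 0 0 0 0"

```text
time: 1.43
position: [0.5415, -0.0259, 0.2234]
ee_rot: [3.139, -0.006, 0.173]
force: [1.3, -0.1, 1.0]
finger_gap: -0.0002
grip_force: 0.0
```

Run:
```python
from h import *
s=telemetry.sense();c=camera_params('wrist')
im=grab_frame('wrist');cs=camera_params('side');si=grab_frame('side')
np.save('w1.npy',im)
C=np.array([.6043,-.0144]);th=.172;R=np.array([[np.cos(th),-np.sin(th)],[np.sin(th),np.cos(th)]])
P=lambda x,y,z:[*(C+R@[x,y]),z]
pts=[P(-.0274,0,.119),P(-.01,-.085,.097),P(-.028,-.085,.097),P(-.1,0,.075),P(-.1,-.15,.075)]
print(proj(c,pts).round(1).tolist())
tip=np.array(s['position'])-[0,0,.019];print(s['position'],s['force'],'tip side',proj(cs,[tip]),'ball/press',proj(cs,pts[:3]))
cr=si[100:280,230:370]
b=cv2.resize(cr,None,fx=3,fy=3);a=np.zeros((540,720+420,3),np.uint8);a[:420,:560]=im;a[:540,560:980]=b
save(cv2.resize(a[:,:980],(800,440)),'pics/w1.png')
```

```text
[[282.7, 163.3], [407.9, 131.8], [405.2, 158.1], [282.6, 240.7], [465.9, 240.6]]
[ 0.54154738 -0.0259139   0.22343672] [ 1.34418358 -0.07736988  1.0094816 ] tip side [[291.98096407 171.90729884]] ball/press [[304.43252382 198.38045857]
 [317.73892734 220.87987077]
 [311.11082734 221.54435988]]
```

View pics/w1.png

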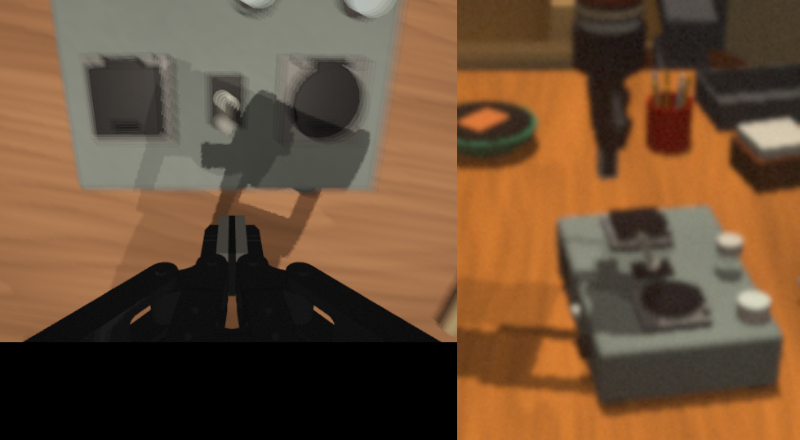

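The wrist picture shows the fingers shut in line with the lever, but it is blurred because the arm was still settling. The side view shows the fingertip at about (291,172), as predicted, so the 19 mm holds with the fingers shut. I'll retake the wrist picture now that the arm is at rest.

Run:
```python
from h import *
grab_frame('wrist');grab_frame('wrist')
s=telemetry.sense();c=camera_params('wrist');im=grab_frame('wrist');np.save('w2.npy',im)
import pickle;pickle.dump({k:np.array(c[k]) if k in('R','t','dist') else c[k] for k in c},open('cw2.pkl','wb'))
C=np.array([.6043,-.0144]);th=.172;R=np.array([[np.cos(th),-np.sin(th)],[np.sin(th),np.cos(th)]])
P=lambda x,y,z:[*(C+R@[x,y]),z]
pts=[P(-.0274,0,.119),P(-.01,-.085,.097),P(-.028,-.085,.097),P(-.1,0,.075),P(-.1,-.15,.075),P(-.1,.15,.075),P(-.01,.085,.097)]
print(s['position'],s['qd'],proj(c,pts).round(1).tolist())
a=cv2.resize(im[0:260,40:500],None,fx=1.7,fy=1.7,interpolation=cv2.INTER_CUBIC)
for q in proj(c,pts):cv2.drawMarker(a,(int((q[0]-40)*1.7),int(q[1]*1.7)),(255,0,0),0,12,1)
save(a,'pics/w2.png')
```

```text
[ 0.53815153 -0.02657964  0.21963327] [-0.04227585 -0.0271562  -0.01282854 -0.00519281 -0.00113331 -0.0009602 ] [[283.1, 157.7], [411.4, 126.0], [408.3, 152.9], [282.9, 237.0], [469.3, 237.5], [96.5, 235.9], [155.2, 124.9]]
```

View pics/w2.png

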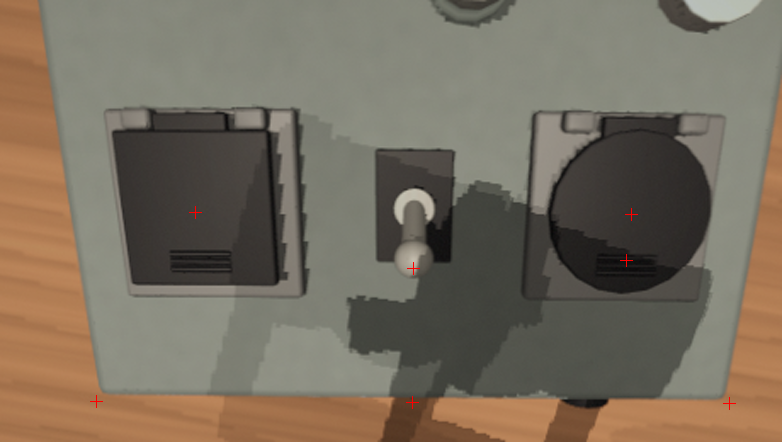

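Predictions and picture agree within 2–3 mm. The ribs lie at the round press point, picture (626,262), and the ball is at (413,260). Next I descend in front of the ball.

Emit:
servo_tool --pt "0 0 -0.04 0 0 0 0" --pt "0 0 -0.09 0 0 0 0" --pt "0 0 -0.14 0 0 0 0" --pt "0 0 -0.175 0 0 0 0" --pt "0 0 -0.186 0 0 0 0" --pt "0 0 -0.186 0 0 0 0" --pt "0.008 0.0014 -0.186 0 0 0 0" --pt "0.016 0.0027 -0.186 0 0 0 0"

```text
time: 2.35
position: [0.5486, -0.0271, 0.1302]
ee_rot: [3.14, -0.004, 0.172]
force: [0.4, 0.5, 0.5]
finger_gap: 0.0001
grip_force: 0.0
```

Emit:
servo_tool --pt "0.009 0.0015 0 0 0 0 0" --pt "0.018 0.003 0 0 0 0 0" --pt "0.027 0.0046 0 0 0 0 0" --pt "0.036 0.0061 0 0 0 0 0" --pt "0.045 0.0077 0 0 0 0 0" --pt "0.052 0.009 0 0 0 0 0" --pt "0.058 0.01 0 0 0 0 0" --pt "0.058 0.01 0 0 0 0 0"

```text
time: 3.02
position: [0.5766, -0.021, 0.128]
ee_rot: [-3.142, -0.001, 0.173]
force: [-0.4, -0.8, 0.4]
finger_gap: -0.0001
grip_force: 0.1
```

Emit:
servo_tool --pt "0.004 0.0007 0 0 0 0 0" --pt "0.008 0.0014 0 0 0 0 0" --pt "0.012 0.002 0 0 0 0 0" --pt "0.016 0.0027 0 0 0 0 0" --pt "0.02 0.0034 0 0 0 0 0" --pt "0.024 0.004 0 0 0 0 0" --pt "0.026 0.0044 0 0 0 0 0" --pt "0.026 0.0044 0 0 0 0 0"

```text
time: 3.68
position: [0.5889, -0.019, 0.1278]
ee_rot: [-3.142, 0.0, 0.173]
force: [-0.8, -0.7, -0.2]
finger_gap: -0.0
grip_force: 0.6
```

Emit:
servo_tool --pt "0.001 0.0002 0 0 0 0 0" --pt "0.002 0.0003 0 0 0 0 0" --pt "0.003 0.0005 0 0 0 0 0" --pt "0.004 0.0007 0 0 0 0 0" --pt "0.004 0.0007 0 0 0 0 0" --pt "0.004 0.0007 0 0 0 0 0" --pt "0.004 0.0007 0 0 0 0 0" --pt "0.004 0.0007 0 0 0 0 0"

```text
time: 4.35
position: [0.591, -0.0187, 0.1281]
ee_rot: [3.142, -0.0, 0.173]
force: [-1.8, -0.7, 0.2]
finger_gap: 0.0001
grip_force: 0.7
```

Emit:
servo_tool --pt "0.001 0.0002 0 0 0 0 0" --pt "0.002 0.0003 0 0 0 0 0" --pt "0.003 0.0005 0 0 0 0 0" --pt "0.004 0.0007 0 0 0 0 0" --pt "0.004 0.0007 0 0 0 0 0" --pt "0.004 0.0007 0 0 0 0 0" --pt "0.004 0.0007 0 0 0 0 0" --pt "0.004 0.0007 0 0 0 0 0"

```text
time: 5.02
position: [0.5931, -0.0183, 0.1281]
ee_rot: [3.142, -0.0, 0.173]
force: [-2.1, -0.3, -0.9]
finger_gap: -0.0
grip_force: 0.6
```

Emit:
servo_tool --pt "0.001 0.0002 0 0 0 0 0" --pt "0.002 0.0003 0 0 0 0 0" --pt "0.003 0.0005 0 0 0 0 0" --pt "0.004 0.0007 0 0 0 0 0" --pt "0.004 0.0007 0 0 0 0 0" --pt "0.004 0.0007 0 0 0 0 0" --pt "0.004 0.0007 0 0 0 0 0" --pt "0.004 0.0007 0 0 0 0 0"

```text
time: 5.68
position: [0.594, -0.0181, 0.1278]
ee_rot: [-3.141, 0.002, 0.173]
force: [-4.9, -0.4, 1.8]
finger_gap: -0.0001
grip_force: 2.6
```

Emit:
servo_tool --pt "0.001 0.0002 0 0 0 0 0" --pt "0.002 0.0003 0 0 0 0 0" --pt "0.003 0.0005 0 0 0 0 0" --pt "0.003 0.0005 0 0 0 0 0" --pt "0.003 0.0005 0 0 0 0 0" --pt "0.003 0.0005 0 0 0 0 0" --pt "0.003 0.0005 0 0 0 0 0" --pt "0.003 0.0005 0 0 0 0 0"

```text
time: 6.35
position: [0.5943, -0.0181, 0.1276]
ee_rot: [-3.141, 0.006, 0.173]
force: [-7.4, -2.7, 3.9]
finger_gap: 0.0
grip_force: 4.3
```

Emit:
servo_tool --pt "-0.03 -0.005 0 0 0 0 0" --pt "-0.06 -0.01 0.02 0 0 0 0" --pt "-0.06 -0.01 0.06 0 0 0 0" --pt "-0.05 -0.04 0.09 0 0 0 0" --pt "-0.04 -0.085 0.09 0 0 0 0" --pt "-0.03 -0.13 0.09 0 0 0 0" --pt "-0.019 -0.175 0.09 0 0 0 0" --pt "-0.019 -0.175 0.09 0 0 0 0"

```text
time: 7.02
position: [0.5899, -0.1092, 0.1747]
ee_rot: [3.137, -0.006, 0.17]
force: [0.4, 0.4, 0.9]
finger_gap: 0.0001
grip_force: 0.0
```

Run:
```python
from h import *
for i in range(4): grab_frame('side')
s=telemetry.sense();c=camera_params('wrist');im=grab_frame('wrist');si=grab_frame('side')
print(s['time'],s['position'],s['force'],proj(c,[s['position']-np.array([0,0,.073])]))
b=cv2.resize(si[140:270,250:370],(480,520),interpolation=cv2.INTER_CUBIC)
a=np.zeros((520,800,3),np.uint8);a[:520,320:800]=b;a[:300,:320]=cv2.resize(im[0:300,0:560],(320,300)) if 0 else cv2.resize(im,(320,300));save(a,'pics/w3.png')
```

```text
7.2167 [ 0.58738641 -0.10461393  0.17319909] [-0.80859117 -0.84862468  0.61842371] [[283.7999925 235.1788631]]
```

View pics/w3.png

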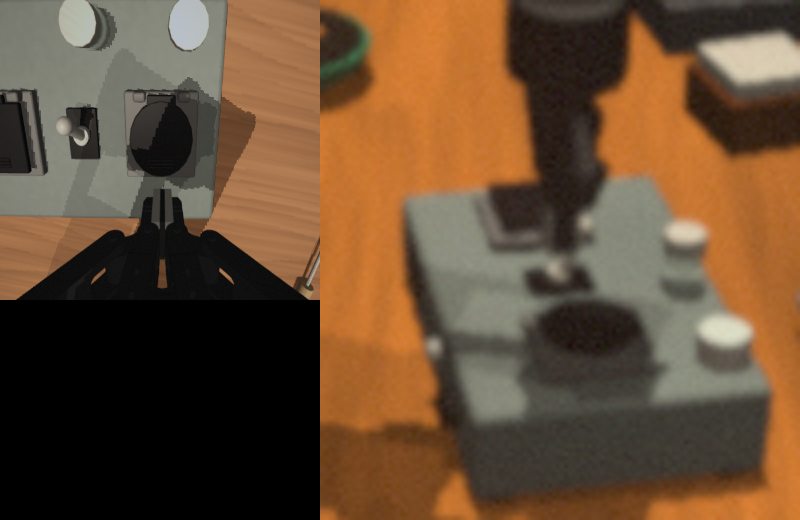

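The toggle now leans to the rear: the ball is at (585,222) in the side crop, behind its pivot at (558,270). The fingertips are over the front edge of the round hatch, which is still shut.

Emit:
servo_tool --pt "0 0 -0.03 0 0 0 0" --pt "0 0 -0.06 0 0 0 0" --pt "0 0 -0.085 0 0 0 0" --pt "0 0 -0.096 0 0 0 0" --pt "0 0 -0.1 0 0 0 0" --pt "0 0 -0.102 0 0 0 0" --pt "0 0 -0.104 0 0 0 0" --pt "0 0 -0.104 0 0 0 0"

```text
time: 7.98
position: [0.5875, -0.1053, 0.1217]
ee_rot: [3.141, -0.001, 0.173]
force: [0.1, -0.0, -0.1]
finger_gap: 0.0
grip_force: 0.0
```

Emit:
servo_tool --pt "0 0 -0.002 0 0 0 0" --pt "0 0 -0.004 0 0 0 0" --pt "0 0 -0.005 0 0 0 0" --pt "0 0 -0.006 0 0 0 0" --pt "0 0 -0.006 0 0 0 0" --pt "0 0 -0.006 0 0 0 0" --pt "0 0 -0.006 0 0 0 0" --pt "0 0 -0.006 0 0 0 0"

```text
time: 8.65
position: [0.587, -0.1052, 0.1181]
ee_rot: [3.142, -0.0, 0.173]
force: [0.5, -1.0, -0.2]
finger_gap: -0.0001
grip_force: 0.0
```

Emit:
servo_tool --pt "0 0 -0.001 0 0 0 0" --pt "0 0 -0.002 0 0 0 0" --pt "0 0 -0.003 0 0 0 0" --pt "0 0 -0.004 0 0 0 0" --pt "0 0 -0.005 0 0 0 0" --pt "0 0 -0.006 0 0 0 0" --pt "0 0 -0.006 0 0 0 0" --pt "0 0 -0.006 0 0 0 0"

```text
time: 9.32
position: [0.5869, -0.1053, 0.1153]
ee_rot: [3.142, 0.0, 0.173]
force: [-2.5, -0.1, 3.0]
finger_gap: 0.0002
grip_force: 1.3
```

Emit:
servo_tool --pt "0 0 -0.001 0 0 0 0" --pt "0 0 -0.002 0 0 0 0" --pt "0 0 -0.003 0 0 0 0" --pt "0 0 -0.004 0 0 0 0" --pt "0 0 -0.004 0 0 0 0" --pt "0 0 -0.004 0 0 0 0" --pt "0 0 -0.004 0 0 0 0" --pt "0 0 -0.004 0 0 0 0"

```text
time: 9.98
position: [0.5868, -0.1053, 0.1129]
ee_rot: [-3.142, 0.0, 0.173]
force: [-2.5, -0.2, 4.2]
finger_gap: -0.0
grip_force: 1.6
```

Emit:
servo_tool --pt "0 0 -0.001 0 0 0 0" --pt "0 0 -0.002 0 0 0 0" --pt "0 0 -0.003 0 0 0 0" --pt "0 0 -0.003 0 0 0 0" --pt "0 0 -0.003 0 0 0 0" --pt "0 0 -0.003 0 0 0 0" --pt "0 0 -0.003 0 0 0 0" --pt "0 0 -0.003 0 0 0 0"

```text
time: 10.65
position: [0.5868, -0.1053, 0.1117]
ee_rot: [-3.142, 0.0, 0.173]
force: [-3.9, -0.4, 4.8]
finger_gap: 0.0
grip_force: 2.7
```

Emit:
servo_tool --pt "0 0 -0.001 0 0 0 0" --pt "0 0 -0.002 0 0 0 0" --pt "0 0 -0.003 0 0 0 0" --pt "0 0 -0.003 0 0 0 0" --pt "0 0 -0.003 0 0 0 0" --pt "0 0 -0.003 0 0 0 0" --pt "0 0 -0.003 0 0 0 0" --pt "0 0 -0.003 0 0 0 0"

```text
time: 11.32
position: [0.5869, -0.1053, 0.1115]
ee_rot: [3.142, 0.001, 0.173]
force: [-6.7, -0.2, 10.1]
finger_gap: -0.0001
grip_force: 5.7
```

The stop is reached: 10 N and no further travel. Now I draw back, up and to the front.

Emit:
servo_tool --pt "-0.01 -0.002 0.03 0 0 0 0" --pt "-0.06 -0.01 0.08 0 0 0 0" --pt "-0.13 -0.022 0.13 0 0 0 0" --pt "-0.2 -0.034 0.18 0 0 0 0" --pt "-0.26 -0.045 0.22 0 0 0 0" --pt "-0.28 -0.048 0.24 0 0 0 0" --pt "-0.28 -0.048 0.24 0 0 0 0" --pt "-0.28 -0.048 0.24 0 0 0 0"

```text
time: 11.98
position: [0.4479, -0.1295, 0.2307]
ee_rot: [3.14, -0.004, 0.172]
force: [-0.7, 0.2, -0.6]
finger_gap: 0.0001
grip_force: 0.0
```

Emit:
servo_tool --pt "0 0 0 0 0 0 0" --pt "0 0 0 0 0 0 0" --pt "0 0 0 0 0 0 0" --pt "0 0 0 0 0 0 0" --pt "0 0 0 0 0 0 0" --pt "0 0 0 0 0 0 0" --pt "0 0 0 0 0 0 0" --pt "0 0 0 0 0 0 0"

```text
time: 12.65
position: [0.447, -0.1292, 0.23]
ee_rot: [-3.142, 0.0, 0.173]
force: [-0.6, -0.7, -0.1]
finger_gap: -0.0
grip_force: 0.0
```

Run:
```python
from h import *
im=grab_frame('wrist');si=grab_frame('side')
a=np.zeros((520,800,3),np.uint8);a[:,320:800]=cv2.resize(si[140:270,250:370],(480,520),interpolation=cv2.INTER_CUBIC);a[:240,:320]=cv2.resize(im,(320,240));save(a,'pics/w4.png')
```

```text
(no output)
```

View pics/w4.png

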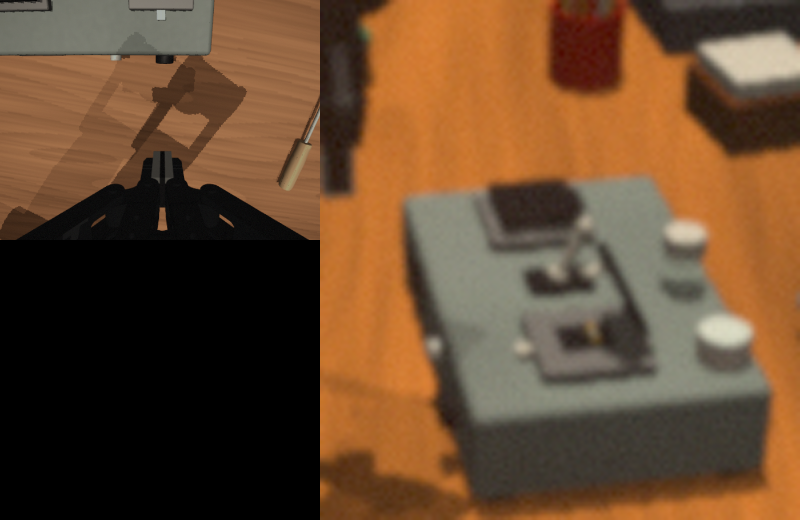

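The side crop shows the round hatch standing open at (625,305), with its fuse well and slid-out latch visible. The toggle leans to the rear at (580,225), the square hatch is shut, and the jar and tin are in place.

```bash
python3 -c "
from station import workorder
print(workorder.hand_in())"
```

```text
the job is handed in; nothing more can be done
None
```

The job is handed in: the toggle is off (to the rear), the round hatch is unlatched and standing open after one press, the square hatch is still shut, and the jar and tin are still in place on the unit.

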